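# Close and secure the core splitter

## Task

Make the core splitter safe for the end of the shift: with light pushes of the fingertips, not gripping anything, push its raised steel handle all the way down to its stop, then swing the red keeper bar across the top of the lowered handle until it is fully home against its stop. Leave the shale core and everything else on the bench where it is.

Things in the scene. Friction and masses are not known exactly. Their poses are not given: they have to be found in the camera images.
- splitter: lever-action core splitter, fixed to the bench, green. Origin: centre of the underside of its base plate (180 mm in x, 420 mm in y, 20 mm thick). Own z is up; the handle points along own -y from two cheeks (up to 160 mm high) at own y = +140 mm. A steel stop peg for the keeper, 18 mm across, stands at own (45, -24) mm and is 168 mm high
- lever (a joint): the steel handle's angle above level, rad: 0 = fully down on its stop (level), 0.7 = highest; starts raised 0.45 to 0.65. It stays where it is left; 4 to 8 N down on the grip moves it. More than 60 N of finger force on it counts as forcing or gripping it
- lever_pivot (a point): centre of the handle's horizontal hinge axis (parallel to the splitter's own x), 120 mm above the bench
- grip_top (a point): point on the top face of the handle's black rubber grip (34 mm wide, 110 mm long, 22 mm thick) at the middle of its length, moves with the handle. It lies 285 mm along the handle from the hinge axis and 11 mm above the handle's centre line; the rest of the handle is a steel bar 24 mm wide, 14 mm thick
- keeper (a joint): angle of the red keeper bar about its upright pivot, rad, growing counter-clockwise seen from above: at 0 the bar points along the splitter's own -x (away from the handle), at pi/2 along own -y, at pi = 3.14 (its stop, home) along own +x, square across the top of the lowered handle. Starts open at 1.0 to 1.45. It stays where it is left; about 3 N near its end moves it. More than 60 N of finger force counts as forcing or gripping it
- keeper_pivot (a point): on the keeper's upright pivot axis, level with the bar's top edge, 178 mm above the bench; at own (-70, -40) mm of the splitter
- keeper_push (a point): on the top edge of the red keeper bar, middle of its thickness, 95 mm from its pivot axis, moves with the bar. The bar is a flat bar on edge, 10 mm thick, 40 mm tall (138 to 178 mm above the bench) and reaches 130 mm from the pivot axis; it passes 11 mm above the lowered steel bar of the handle, whose top is then 127 mm above the bench
- shale_core: dark shale core chunk, upright cylinder 48 mm across, 62 mm tall, standing on the splitter's base plate under the handle; origin at the centre of its underside; not part of the job, leave it alone
- scoop: stainless sample scoop about 180 mm long, 30 mm high, lying on the bench; origin on the bench near its middle; not part of the job, leave it alone
- tin: round tin specimen box, 93 mm across, 42 mm high; origin at the centre of its underside; not part of the job, leave it alone
- depth_block: yellow plastic depth block 90 x 45 x 32 mm; origin at the centre of its underside; not part of the job, leave it alone
- hammer: hammer lying on the bench; not part of the job, leave it alone
- sample_jar: upright sample jar 60 mm across, 85 mm tall; origin at the centre of its underside; not part of the job, leave it alone
- marker_case: blue case 110 x 35 x 18 mm; origin at the centre of its underside; not part of the job, leave it alone

How it is judged:
By the outcome, as a careful person would: the job done as asked, in the order asked, and still so for the second after the job is handed in, with the robot touching nothing.
It also fails if it takes over 54 s, if anything falls off the work surface, if the arm or the gripper's body presses on something with over 40 N, if the wrist force passes 120 N, or if a joint passes its speed limit or range.

## Robot

A 7-joint arm with a two-finger parallel gripper is mounted at the origin on the work surface. World frame = base frame: x ahead of the robot, y to its left, z up, the work surface at z = 0. Lengths are in m, angles in rad, forces in N, time in s.
With the tool pointing down it reaches from about 0.4 to 0.85 m from the base axis. Payload 10.4 kg.
Tool frame: the origin (TCP) lies midway between the tips of the shut fingers; the grasp point (between the pads) lies 19 mm behind it; z points along the fingers, x is the direction in which the jaws open and shut, and the axes are right-handed (so a half turn about z gives the same grasp; the last joint's range is limited). The gripper opens to 85 mm and grips with 20 to 120 N. Pads are 22 mm wide; open, the fingers measure 114 mm over their backs; the gripper's body (76 mm by 85 mm) begins 54 mm behind the grasp point. The pads swing forward as they close: fully open they stand 13 mm farther back than shut.
Start: joints at [1.181, 0.332, -0.065, 1.46, 0.022, 1.35, -0.088], TCP at [0.224, -0.583, 0.231] pointing down, gripper open.
Joint ranges: [-2.6, 2.6], [-0.5, 2.12], [-1.47, 1.34], [0.16, 2.42], [-1.27, 4.41], [0.06, 2.06], [-2.6, 2.6]. Speed limits (rad/s): [2.22, 2.22, 2.79, 2.79, 3.14, 3.14, 3.14].

## Interface

Orientations are given as a unit quaternion [x, y, z, w].
In Python, from workcell import monitor, eyes, ticket, models gives the robot as it stands.
- The arm moves only by the tool servo_tool, never from a script. Its argument "motion" is a list of rows, each a list of 7 numbers: the opening, from 0 (shut) to 1 (fully open), then the shift along the tool's x, y, z in m, then the turn, a rotation vector about the tool's x, y, z in degrees. In form: [[fingers, tx, ty, tz, rx, ry, rz], ...]. A call has 1 to 20 rows; each row is the pose to reach, as a shift and turn from the pose commanded when the call began, along the tool's axes at that moment; what a row does not reach only later rows make up. A row lasts 1/8 s, in which the tool goes at most 62.5 mm and 10.7 degrees, less where a joint would pass 70% of its speed; a pose out of reach is approached as far as the arm can. A call with a gripper value outside its range is refused whole. The fingers move at their own pace and stop on an object; "grip_force" is the grip in N (left out, the last holds). Time passes only in rows, so rows that repeat a pose let the fingers close. It gives the time, the measured TCP pose, the force and the opening at its end, in the units of the state.
- monitor.get_obs(): the state, without advancing time (a new reading comes with each control period).
- eyes.camera(name): name is "scene" or "top" or "wrist"; returns (picture, depth): 400x640x3 uint8, blue, green, red; 400x640 float32, m along the optical axis (not along the pixel's ray), 0 where there is no reading.
- eyes.camera_info(name): a dict with "intrinsics" (3x3 intrinsics, pixels), "extrinsics" (4x4, takes a point from world to camera coordinates); the wrist camera has in their place "tool_from_camera" (4x4, takes a point from camera to tool coordinates, whose origin is the TCP and whose axes are the tool frame's). Camera axes: x right, y down, z forward; pixel columns grow to the right and rows downward; lengths in m; the calibration is good to about 2 mm. A picture is of the moment at which its call begins: read the wrist's pose just before it. camera_info takes no time and is no camera call.
- ticket.hand_in(): hands the job in, once; it reports no verdict.
Trained networks look in the newest picture that a camera, given by its name, has taken for a name from the list of things; names that differ only in an ending like _2 or _b are one class to them, and where a whole thing is asked for, a point or a joint stands for the part that bears it (a point fixed in the world has none). Each returns a list of dicts, best first, with "confidence" (0 to 1); they miss things now and then, are a little off and sometimes report something else, mostly with a low value. They report only what shows in the picture. A call takes as long as a camera call.
- models.boxes_of(camera, thing): "point" ([x, y, z] in m, in the coordinates of the camera as it stood for that picture, good to about 4 mm: the middle of the surface that is visible of it).
The state is a dict: "clock": time; "joint_pos": joint angles; "joint_velocities": joint speeds; "tau": joint torques, N m; "position": TCP position; "ee_rot": TCP orientation; "ft_force": force on the tool from outside, world axes, zero at the start; "torque": the same for the moment, N m; "grip_width": opening from 0.0 (shut) to 1.0 (fully open).
Only numpy, scipy, OpenCV 4.12 (cv2) and the standard library are available. Lean on these libraries where they do the work, as an engineer would, in place of code of your own. Each camera call takes 0.05 s, during which the arm holds its last target. There are 200 camera calls.

## Working session

There is one attempt and no reset: what is moved stays moved. The work goes in short steps, Python scripts to look and compute and a tool call to move; the robot and the scene stay as the last step left them, time stands still between calls to the robot, and variables do not carry over. Pictures are saved under pics/ and viewed, about 8 in all and at most 12, crops included, and the job is handed in when it is done.

Besides the shell and the picture viewer there is one more tool, called as name(argument=value, ...), one argument or row to a line, values as JSON. servo_tool: Moves the arm, as the interface text tells. Its arguments: {"type":"object","properties":{"motion":{"type":"array"},"grip_force":{"type":"number"}},"required":["motion"]}

```bash
ls; mkdir -p pics
cat > h.py <<'E'
import numpy as np, cv2
from scipy.spatial.transform import Rotation as R
from workcell import monitor, eyes, ticket, models
def T_wc(cam):
    i=eyes.camera_info(cam)
    if cam!='wrist': return np.linalg.inv(np.array(i['extrinsics']))
    o=monitor.get_obs(); T=np.eye(4); T[:3,:3]=R.from_quat(o['ee_rot']).as_matrix(); T[:3,3]=o['position']
    return T@np.array(i['tool_from_camera'])
def cloud(cam,d):
    T=T_wc(cam); K=np.array(eyes.camera_info(cam)['intrinsics']); v,u=np.mgrid[:400,:640]
    P=np.stack([(u-K[0,2])/K[0,0]*d,(v-K[1,2])/K[1,1]*d,d],-1)
    return P@T[:3,:3].T+T[:3,3]
E
python3 - <<'E'
from h import *
o=monitor.get_obs(); print({k:np.round(v,3) for k,v in o.items()})
for c in('scene','top'):
    im,d=eyes.camera(c); cv2.imwrite(f'pics/{c}1.png',im); T=T_wc(c); np.savez(f'{c}1.npz',im=im,P=cloud(c,d),d=d)
    print(c,T[:3,3])
    for t in('splitter','lever','grip_top','keeper','shale_core','sample_jar','tin','hammer'):
        for b in models.boxes_of(c,t)[:2]: print(t,round(b['confidence'],2),np.round(T[:3,:3]@b['point']+T[:3,3],3))
E
```

```text
pics
{'clock': np.float64(0.0), 'joint_pos': array([ 1.181,  0.333, -0.065,  1.461,  0.022,  1.35 , -0.089]), 'joint_velocities': array([-0.   ,  0.   , -0.001, -0.001, -0.001, -0.   , -0.   ]), 'tau': array([ 0.0000e+00, -6.2545e+01,  4.9000e-02, -3.9161e+01,  1.6000e-02,
        1.0000e-02,  0.0000e+00]), 'position': array([ 0.224, -0.583,  0.231]), 'ee_rot': array([ 0.824, -0.566, -0.001, -0.   ]), 'ft_force': array([ 0.341, -0.03 ,  0.043]), 'torque': array([-0.042, -0.062,  0.063]), 'grip_width': np.float64(1.003)}
scene [ 1.3411416  -1.16700501  1.0333406 ]
splitter 0.86 [0.625 0.051 0.018]
lever 0.88 [0.619 0.133 0.163]
lever 0.62 [ 0.555 -0.01   0.162]
grip_top 0.88 [0.621 0.13  0.161]
keeper 0.71 [ 0.552 -0.009  0.159]
shale_core 0.63 [ 0.648 -0.023  0.065]
sample_jar 0.82 [0.637 0.391 0.054]
tin 0.81 [ 0.509 -0.427  0.042]
hammer 0.7 [0.363 0.439 0.016]
top [0.4111478  0.00854143 1.74158545]
splitter 0.81 [0.602 0.097 0.021]
lever 0.75 [0.61  0.101 0.203]
grip_top 0.63 [0.611 0.097 0.203]
keeper 0.69 [0.542 0.006 0.182]
keeper 0.34 [ 0.666 -0.371  0.028]
shale_core 0.57 [ 0.622 -0.005  0.082]
sample_jar 0.83 [0.621 0.405 0.082]
tin 0.73 [ 0.509 -0.426  0.044]
tin 0.31 [0.546 0.011 0.18 ]
hammer 0.61 [0.405 0.45  0.026]
```

View pics/scene1.png

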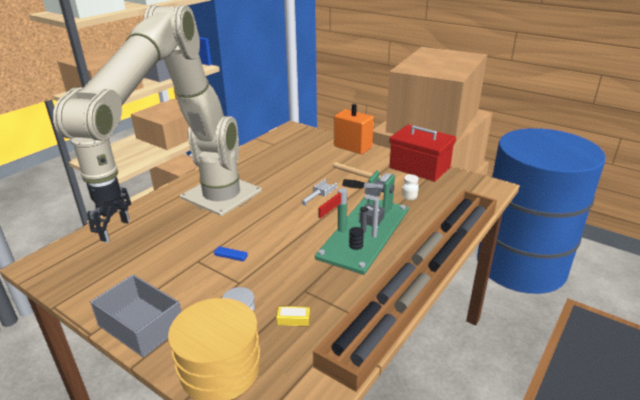

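View pics/top1.png

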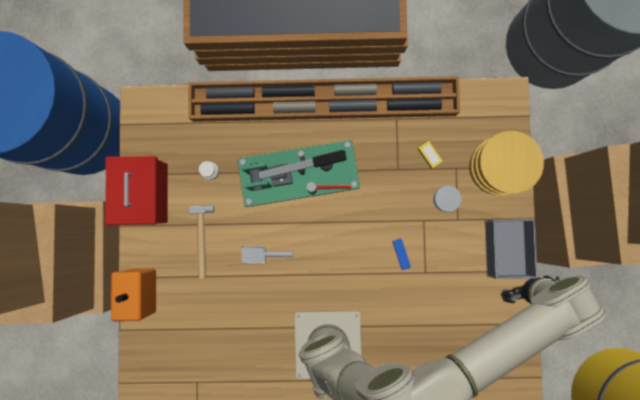

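Run:
```python
from h import *
for c in('top','scene'):
    f=np.load(c+'1.npz'); P=f['P']; hsv=cv2.cvtColor(f['im'],cv2.COLOR_BGR2HSV); H,S,V=[hsv[...,i] for i in range(3)]
    reg=(abs(P[...,0]-.61)<.2)&(abs(P[...,1]-.05)<.3)
    g=reg&(H>60)&(H<90)&(S>80)&(abs(P[...,2]-.02)<.012)
    r=cv2.minAreaRect(P[g][:,:2].astype(np.float32)*1000); print(c,'plate',r,np.median(P[g][:,2]))
    k=reg&((H<8)|(H>172))&(S>120)&(P[...,2]>.1)
    Q=P[k]; top=Q[Q[:,2]>Q[:,2].max()-.012] if len(Q) else Q
    print('keeper',len(Q),np.percentile(Q[:,2],[5,50,95]));
    r=cv2.minAreaRect(Q[:,:2].astype(np.float32)*1000); print(r, cv2.boxPoints(r).round())
    if c=='top':
        h=reg&(P[...,2]>.13)&(V<70)&(S<90); Q=P[h]; print('dark',len(Q)); 
        for q in Q[np.argsort(Q[:,1])][::12]: print(q.round(3))
```

```text
top plate ((610.1592407226562, 98.07308959960938), (174.07000732421875, 414.1698303222656), 8.270264625549316) 0.020629045129501367
keeper 113 [0.16250558 0.17837574 1.74158545]
((487.68487548828125, -33.28071975708008), (138.30593872070312, 106.29940795898438), 8.891712188720703) [[411.   9.]
 [428. -96.]
 [564. -75.]
 [548.  30.]]
dark 393
[ 0.629 -0.06   0.282]
[ 0.618 -0.056  0.292]
[ 0.639 -0.05   0.294]
[ 0.633 -0.047  0.292]
[ 0.619 -0.044  0.289]
[ 0.616 -0.041  0.288]
[ 0.644 -0.035  0.284]
[ 0.635 -0.032  0.282]
[ 0.626 -0.029  0.281]
[ 0.627 -0.026  0.275]
[ 0.62  -0.023  0.28 ]
[ 0.615 -0.02   0.273]
[ 0.615 -0.017  0.277]
[ 0.61  -0.014  0.268]
[ 0.637 -0.008  0.274]
[ 0.635 -0.005  0.268]
[ 0.629 -0.002  0.265]
[0.626 0.001 0.266]
[0.621 0.005 0.256]
[0.618 0.008 0.256]
[0.411 0.009 1.742]
[0.411 0.009 1.742]
[0.411 0.009 1.742]
[0.611 0.011 0.261]
[0.606 0.014 0.254]
[0.634 0.02  0.253]
[0.628 0.023 0.253]
[0.622 0.026 0.25 ]
[0.616 0.03  0.249]
[0.611 0.033 0.243]
[0.63  0.039 0.242]
[0.581 0.15  0.165]
[0.615 0.225 0.142]
scene plate ((614.0078125, 89.45924377441406), (180.0396270751953, 423.001708984375), 8.372649192810059) 0.018492306096702604
keeper 261 [0.14245389 0.16318359 0.17813712]
((548.8231811523438, -30.449462890625), (119.81808471679688, 16.149045944213867), 89.47737884521484) [[540. -90.]
 [556. -90.]
 [557.  29.]
 [541.  30.]]
```

servo_tool(
  motion=[
    [0,0,0,-0.06,0,0,0],
    [0,0,0,-0.12,0,0,0],
    [0,-0.37,-0.577,-0.19,0,0,12.7],
    [0,-0.37,-0.577,-0.19,0,0,12.7],
    [0,-0.37,-0.577,-0.19,0,0,12.7],
    [0,-0.37,-0.577,-0.19,0,0,12.7],
    [0,-0.37,-0.577,-0.19,0,0,12.7],
    [0,-0.37,-0.577,-0.19,0,0,12.7],
    [0,-0.37,-0.577,-0.19,0,0,12.7],
    [0,-0.37,-0.577,-0.19,0,0,12.7],
    [0,-0.37,-0.577,-0.19,0,0,12.7],
    [0,-0.37,-0.577,-0.19,0,0,12.7],
    [0,-0.37,-0.577,-0.19,0,0,12.7],
    [0,-0.37,-0.577,-0.19,0,0,12.7],
    [0,-0.37,-0.577,-0.19,0,0,12.7],
    [0,-0.37,-0.577,-0.19,0,0,12.7],
    [0,-0.37,-0.577,-0.19,0,0,12.7],
    [0,-0.37,-0.577,-0.19,0,0,12.7],
  ],
)

```text
clock: 3.15
position: [0.6298, -0.0319, 0.4216]
ee_rot: [0.756, -0.654, 0.0, 0.0]
ft_force: [-0.0, -0.3, 0.3]
grip_width: 0.0
```

Run:
```python
from h import *
o=monitor.get_obs(); print({k:np.round(o[k],3) for k in('clock','position','ee_rot','ft_force','joint_pos')})
c='wrist';T=T_wc(c); im,d=eyes.camera(c); P=cloud(c,d); np.savez('wrist1.npz',im=im,P=P,T=T); cv2.imwrite('pics/wrist1.png',im)
for t in('lever','keeper','shale_core'):
    for b in models.boxes_of(c,t)[:2]: print(t,round(b['confidence'],2),np.round(T[:3,:3]@b['point']+T[:3,3],3))
```

```text
{'clock': np.float64(3.15), 'position': array([ 0.63 , -0.032,  0.422]), 'ee_rot': array([ 0.756, -0.654,  0.   ,  0.   ]), 'ft_force': array([-0.016, -0.319,  0.303]), 'joint_pos': array([ 0.309,  0.372, -0.501,  1.048,  0.179,  1.761, -1.555])}
lever 0.58 [0.62  0.042 0.231]
keeper 0.85 [ 0.544 -0.005  0.173]
keeper 0.36 [0.62  0.04  0.232]
shale_core 0.96 [ 0.64  -0.009  0.082]
```

View pics/wrist1.png

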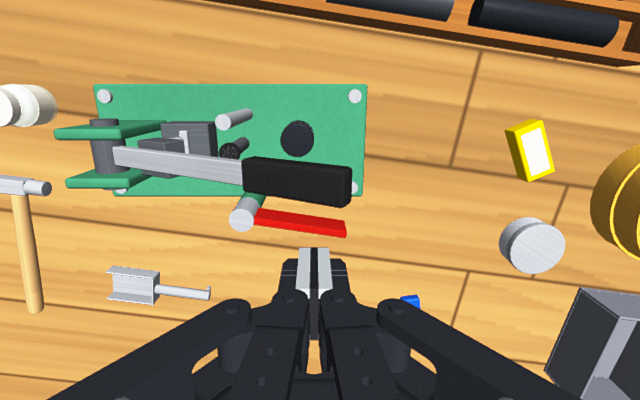

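The wrist view shows the whole plate (corners about (95,85), (367,85) and (362,195)). The raised handle's grip is at (245-350, 155-205), and the red keeper runs from its pivot cap at (242,218) to its tip at (346,230). I'll fit these.

Run:
```python
from h import *
f=np.load('wrist1.npz'); P=f['P']; hsv=cv2.cvtColor(f['im'],cv2.COLOR_BGR2HSV); H,S,V=[hsv[...,i] for i in range(3)]
g=(H>60)&(H<90)&(S>80)&(abs(P[...,2]-.02)<.01)
r=cv2.minAreaRect(P[g][:,:2].astype(np.float32)*1000); print('plate',r,np.median(P[g][:,2]))
k=((H<8)|(H>172))&(S>120)&(P[...,2]>.165)&(P[...,2]<.19); Q=P[k]
r2=cv2.minAreaRect(Q[:,:2].astype(np.float32)*1000); print('keeper',len(Q),np.median(Q[:,2]),r2,cv2.boxPoints(r2).round().tolist())
def cap(u0,u1,v0,v1,z0,z1):
    q=P[v0:v1,u0:u1].reshape(-1,3); q=q[(q[:,2]>z0)&(q[:,2]<z1)]; print(len(q),((q.min(0)+q.max(0))/2).round(4),np.ptp(q,axis=0).round(3))
cap(225,262,200,236,.172,.2); cap(210,260,100,135,.163,.175)
q=P[150:210,248:350].reshape(-1,3); c=q[q[:,2]>.2]
print('grip', c.min(0),c.max(0))
from numpy.linalg import svd
# top face: upper plane along handle
yaw=np.radians(8.3); h=np.array([np.sin(yaw),-np.cos(yaw)]); s=c[:,:2]@h
for a in np.arange(s.min(),s.max(),.015):
    m=(s>=a)&(s<a+.015); print(round(a+.0075,4),np.percentile(c[m][:,2],[50,90]).round(4), (c[m][:,:2]@[h[1]*-1,h[0]]).min().round(4),(c[m][:,:2]@[-h[1],h[0]]).max().round(4))
print(c[:,:2].mean(0))
```

```text
plate ((636.7822265625, 16.426025390625), (245.89955139160156, 601.9654541015625), 18.43415641784668) 0.020120345993727196
keeper 957 0.17743483238392282 ((546.6913452148438, -27.46050262451172), (115.36774444580078, 9.691680908203125), 89.23185729980469) [[541.0, -85.0], [551.0, -85.0], [552.0, 30.0], [543.0, 30.0]]
571 [0.5467 0.0395 0.1772] [0.031 0.039 0.01 ]
217 [0.6582 0.0767 0.167 ] [0.018 0.018 0.007]
grip [ 0.60320579 -0.06560453  0.22775093] [0.70608852 0.03269982 0.5643516 ]
0.0657 [0.249  0.2524] 0.6011 0.6347
0.0807 [0.2569 0.2606] 0.6003 0.6347
0.0957 [0.2652 0.2687] 0.601 0.6348
0.1107 [0.2735 0.2774] 0.6009 0.6348
0.1257 [0.2819 0.2858] 0.6001 0.6956
0.1407 [0.2899 0.2925] 0.6012 0.6349
0.1557 [0.2865 0.2909] 0.6017 0.6346
[ 0.62991105 -0.01872517]
```

servo_tool(
  motion=[
    [0,0,0,0.06,0,0,0],
    [0,0,0,0.11,0,0,0],
    [0,0,0,0.13,0,0,0],
    [0,0,0,0.14,0,0,0],
    [0,0,0,0.15,0,0,0],
    [0,0,0,0.16,0,0,0],
    [0,0,0,0.17,0,0,0],
    [0,0,0,0.18,0,0,0],
  ],
)

```text
clock: 4.35
position: [0.6316, -0.0317, 0.2438]
ee_rot: [0.756, -0.654, 0.002, -0.001]
ft_force: [0.6, -2.4, 7.7]
grip_width: 0.001
```

servo_tool(
  motion=[
    [0,0,0,0.01,0,0,0],
    [0,0,0,0.02,0,0,0],
    [0,0,0,0.03,0,0,0],
    [0,0,0,0.04,0,0,0],
    [0,0,0,0.05,0,0,0],
    [0,0,0,0.06,0,0,0],
    [0,0,0,0.07,0,0,0],
    [0,0,0,0.08,0,0,0],
    [0,0,0,0.09,0,0,0],
    [0,0,0,0.1,0,0,0],
    [0,0,0,0.105,0,0,0],
    [0,0,0,0.105,0,0,0],
  ],
)

```text
clock: 5.85
position: [0.6314, -0.0319, 0.1377]
ee_rot: [0.756, -0.654, 0.001, -0.001]
ft_force: [1.2, -1.9, 2.5]
grip_width: 0.0
```

servo_tool(
  motion=[
    [0,0,0,0.003,0,0,0],
    [0,0,0,0.005,0,0,0],
    [0,0,0,0.007,0,0,0],
    [0,0,0,0.007,0,0,0],
  ],
)

```text
clock: 6.35
position: [0.6314, -0.0322, 0.1311]
ee_rot: [0.756, -0.654, 0.002, -0.0]
ft_force: [0.3, -2.6, 6.6]
grip_width: 0.003
```

servo_tool(
  motion=[
    [0,0,0,0.001,0,0,0],
    [0,0,0,0.002,0,0,0],
    [0,0,0,0.003,0,0,0],
    [0,0,0,0.003,0,0,0],
  ],
)

```text
clock: 6.85
position: [0.6315, -0.0321, 0.1309]
ee_rot: [0.756, -0.654, 0.002, -0.001]
ft_force: [-11.3, -4.6, 28.7]
grip_width: 0.002
```

servo_tool(
  motion=[
    [0,0,0,-0.03,0,0,0],
    [0,0,0,-0.09,0,0,0],
    [0,0,0,-0.15,0,0,0],
    [0,0,0,-0.21,0,0,0],
    [0,0,0,-0.27,0,0,0],
    [0,0,0,-0.295,0,0,0],
    [0,0,0,-0.295,0,0,0],
    [0,0,0,-0.295,0,0,0],
  ],
)

```text
clock: 7.85
position: [0.6299, -0.0309, 0.4203]
ee_rot: [0.757, -0.654, -0.001, 0.0]
ft_force: [0.1, 0.2, 0.1]
grip_width: 0.001
```

```bash
cat > look.py <<'E'
from h import *
import sys
n=sys.argv[1]; o=monitor.get_obs(); print({k:np.round(o[k],3) for k in('clock','position','ft_force')})
T=T_wc('wrist'); im,d=eyes.camera('wrist'); P=cloud('wrist',d); cv2.imwrite(f'pics/{n}.png',im)
c=np.array([.610,.0935]); yaw=np.radians(8.3); M=np.array([[np.cos(yaw),-np.sin(yaw)],[np.sin(yaw),np.cos(yaw)]])
own=(P[...,:2]-c)@M; z=P[...,2]
hsv=cv2.cvtColor(im,cv2.COLOR_BGR2HSV); H,S,V=[hsv[...,i] for i in range(3)]
m=(abs(own[...,0])<14)&(abs(own[...,0])<.01)&(z>.1)&(z<.136)&(own[...,1]<.06)&(own[...,1]>-.22)
for a in np.arange(-.2,.06,.02):
    q=m&(own[...,1]>=a)&(own[...,1]<a+.02)
    if q.sum()>5: print('handle own y',round(a+.01,3),'z',np.median(z[q]).round(4))
k=((H<8)|(H>172))&(S>120)&(z>.170)&(z<.19)&(np.hypot(*np.moveaxis(own,-1,0))<.3)
x,y=own[k].mean(0)-[-.07,-.04]; l=cv2.fitLine(own[k].astype(np.float32),cv2.DIST_L2,0,1e-4,1e-4).ravel()
print('keeper by centroid',np.arctan2(-y,-x),'by line (mod pi)',np.arctan2(l[1],l[0])%np.pi,'own extent',own[k].min(0).round(4),own[k].max(0).round(4))
E
python3 look.py wrist2
```

```text
{'clock': np.float64(7.85), 'position': array([ 0.63 , -0.031,  0.42 ]), 'ft_force': array([0.137, 0.246, 0.075])}
handle own y -0.19 z 0.1307
handle own y -0.17 z 0.1308
handle own y -0.15 z 0.1308
handle own y -0.13 z 0.1308
handle own y -0.11 z 0.1309
handle own y -0.09 z 0.1283
handle own y -0.07 z 0.1269
handle own y -0.05 z 0.1267
handle own y -0.03 z 0.1268
handle own y -0.01 z 0.1268
handle own y 0.01 z 0.1269
handle own y 0.03 z 0.1267
handle own y 0.05 z 0.1268
keeper by centroid 1.4368686938561372 by line (mod pi) 1.4116157 own extent [-0.0933 -0.1679] [-0.0669 -0.0541]
```

View pics/wrist2.png

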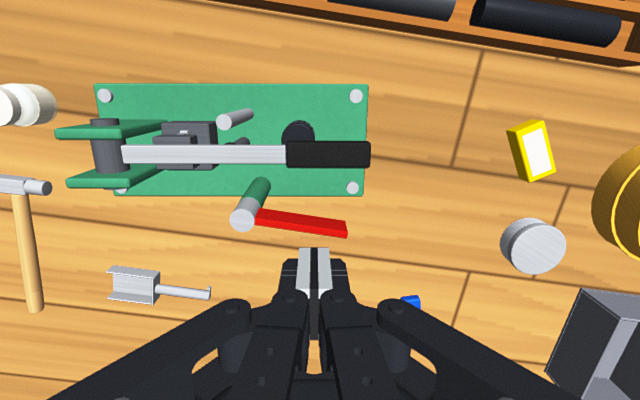

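servo_tool(
  motion=[
    [0,-0.003,0.06,0.02,0,0,0],
    [0,-0.003,0.121,0.07,0,0,0],
    [0,-0.003,0.121,0.13,0,0,0],
    [0,-0.003,0.121,0.19,0,0,0],
    [0,-0.003,0.121,0.24,0,0,0],
    [0,-0.003,0.121,0.267,0,0,0],
    [0,-0.003,0.121,0.267,0,0,0],
    [0,-0.003,0.121,0.267,0,0,0],
  ],
)

```text
clock: 8.9
position: [0.5103, -0.0456, 0.1553]
ee_rot: [0.757, -0.654, 0.0, -0.0]
ft_force: [0.0, 0.0, -0.7]
grip_width: 0.003
```

Run:
```python
from h import *
o=monitor.get_obs(); p=np.array(o['position']); Rt=R.from_quat(o['ee_rot']).as_matrix()
yaw=np.radians(8.3); M=np.array([[np.cos(yaw),-np.sin(yaw)],[np.sin(yaw),np.cos(yaw)]]); c=np.array([.610,.0935]); pv=c+M@[-.07,-.04]
print(p,o['ft_force'],pv)
# centre of fingers: r along bar, 16..20 mm behind face
for th in np.r_[1.30,1.42:3.15:.1,3.1416]:
    r=.09-.0*(th-1.4); off=.005+.011+.005*np.sin(2*(th-np.pi/2)).clip(0)+.003*(th-1.57)/1.57
    b=np.array([-np.cos(th),-np.sin(th)]); n=np.array([np.sin(th),-np.cos(th)]) # n = ccw motion dir
    w=pv+M@(r*b-off*n); s=Rt.T@np.r_[w-p[:2],0]; print(round(th,2),w.round(4),s.round(3))
```

```text
[ 0.51034216 -0.04562751  0.15529918] [ 0.01460965  0.01084073 -0.67396897] [0.54650744 0.04381403]
1.3 [ 0.5198 -0.0435] [-0.001 -0.01   0.   ]
1.42 [ 0.5303 -0.0461] [ 0.003 -0.02   0.   ]
1.52 [ 0.5391 -0.0473] [ 0.006 -0.028  0.   ]
1.62 [ 0.5476 -0.0477] [ 0.007 -0.037  0.   ]
1.72 [ 0.5556 -0.0475] [ 0.008 -0.045  0.   ]
1.82 [ 0.5636 -0.0465] [ 0.009 -0.053  0.   ]
1.92 [ 0.5717 -0.0449] [ 0.008 -0.061  0.   ]
2.02 [ 0.5797 -0.0424] [ 0.007 -0.069  0.   ]
2.12 [ 0.5875 -0.0391] [ 0.005 -0.077  0.   ]
2.22 [ 0.5952 -0.035 ] [ 0.002 -0.086  0.   ]
2.32 [ 0.6026 -0.03  ] [-0.002 -0.094  0.   ]
2.42 [ 0.6096 -0.0242] [-0.007 -0.101  0.   ]
2.52 [ 0.6161 -0.0175] [-0.013 -0.109  0.   ]
2.62 [ 0.622  -0.0101] [-0.019 -0.116  0.   ]
2.72 [ 0.6271 -0.0019] [-0.026 -0.122  0.   ]
2.82 [0.6313 0.0069] [-0.035 -0.127  0.   ]
2.92 [0.6347 0.0163] [-0.043 -0.132  0.   ]
3.02 [0.6369 0.0259] [-0.053 -0.136  0.   ]
3.12 [0.6382 0.0358] [-0.062 -0.138  0.   ]
3.14 [0.6383 0.038 ] [-0.064 -0.139  0.   ]
```

servo_tool(
  motion=[
    [0,0.002,-0.01,0,0,0,0],
    [0,0.003,-0.02,0,0,0,0],
    [0,0.006,-0.028,0,0,0,0],
    [0,0.007,-0.037,0,0,0,0],
    [0,0.008,-0.045,0,0,0,0],
    [0,0.009,-0.053,0,0,0,0],
    [0,0.008,-0.061,0,0,0,0],
    [0,0.007,-0.069,0,0,0,0],
    [0,0.005,-0.077,0,0,0,0],
  ],
)

```text
clock: 10.02
position: [0.5873, -0.0395, 0.1543]
ee_rot: [0.756, -0.654, 0.0, 0.0]
ft_force: [-4.4, 0.4, 0.8]
grip_width: -0.002
```

servo_tool(
  motion=[
    [0,-0.003,-0.009,0,0,0,0],
    [0,-0.007,-0.017,0,0,0,0],
    [0,-0.012,-0.024,0,0,0,0],
    [0,-0.018,-0.032,0,0,0,0],
    [0,-0.024,-0.039,0,0,0,0],
    [0,-0.031,-0.045,0,0,0,0],
    [0,-0.04,-0.05,0,0,0,0],
    [0,-0.048,-0.055,0,0,0,0],
    [0,-0.054,-0.057,0,0,0,0],
    [0,-0.054,-0.057,0,0,0,0],
  ],
)

```text
clock: 11.28
position: [0.6358, 0.0233, 0.1545]
ee_rot: [0.757, -0.654, 0.0, -0.001]
ft_force: [0.3, -0.4, 0.7]
grip_width: 0.003
```

servo_tool(
  motion=[
    [0,-0.003,-0.001,0,0,0,0],
    [0,-0.006,-0.001,0,0,0,0],
    [0,-0.009,-0.002,0,0,0,0],
    [0,-0.011,-0.002,0,0,0,0],
    [0,-0.011,-0.002,0,0,0,0],
  ],
)

```text
clock: 11.9
position: [0.636, 0.0338, 0.1545]
ee_rot: [0.757, -0.654, 0.0, -0.0]
ft_force: [2.1, -0.9, -0.6]
grip_width: -0.001
```

servo_tool(
  motion=[
    [0,-0.002,0,0,0,0,0],
    [0,-0.004,0,0,0,0,0],
    [0,-0.005,0,0,0,0,0],
    [0,-0.005,0,0,0,0,0],
  ],
)

```text
clock: 12.4
position: [0.6351, 0.0386, 0.1543]
ee_rot: [0.757, -0.654, -0.0, -0.0]
ft_force: [1.2, -1.8, 1.0]
grip_width: -0.0
```

servo_tool(
  motion=[
    [0,-0.002,0,0,0,0,0],
    [0,-0.003,0,0,0,0,0],
    [0,-0.004,0,0,0,0,0],
    [0,-0.004,0,0,0,0,0],
  ],
)

```text
clock: 12.9
position: [0.635, 0.039, 0.1543]
ee_rot: [0.756, -0.655, 0.001, 0.001]
ft_force: [3.9, -10.6, 1.6]
grip_width: -0.003
```

servo_tool(
  motion=[
    [0,-0.001,0,0,0,0,0],
    [0,-0.002,0,0,0,0,0],
    [0,-0.002,0,0,0,0,0],
  ],
)

```text
clock: 13.28
position: [0.6349, 0.0391, 0.1544]
ee_rot: [0.755, -0.656, 0.002, 0.002]
ft_force: [3.5, -15.2, 1.8]
grip_width: 0.001
```

Solid stop. I'll back off along the handle, then rise and look.

servo_tool(
  motion=[
    [0,0.01,0,0,0,0,0],
    [0,0.03,0,0,0,0,0],
    [0,0.06,0,-0.03,0,0,0],
    [0,0.075,0,-0.09,0,0,0],
    [0,0.075,0,-0.15,0,0,0],
    [0,0.075,0,-0.21,0,0,0],
    [0,0.075,0,-0.265,0,0,0],
    [0,0.075,0,-0.265,0,0,0],
    [0,0.075,0,-0.265,0,0,0],
  ],
)

```text
clock: 14.4
position: [0.645, -0.0302, 0.4184]
ee_rot: [0.757, -0.654, -0.001, 0.0]
ft_force: [-0.7, 0.1, -1.1]
grip_width: 0.003
```

```bash
python3 look.py wrist3
```

```text
{'clock': np.float64(14.4), 'position': array([ 0.645, -0.03 ,  0.418]), 'ft_force': array([-0.703,  0.092, -1.07 ])}
handle own y -0.19 z 0.1304
handle own y -0.17 z 0.1306
handle own y -0.15 z 0.1305
handle own y -0.13 z 0.1306
handle own y -0.11 z 0.1305
handle own y -0.09 z 0.1278
handle own y -0.07 z 0.1267
handle own y -0.05 z 0.1266
handle own y -0.03 z 0.1265
handle own y -0.01 z 0.1265
handle own y 0.01 z 0.1264
handle own y 0.03 z 0.1266
handle own y 0.05 z 0.1266
keeper by centroid 3.1341810405515975 by line (mod pi) 0.00081810134 own extent [-0.0554 -0.0449] [ 0.0597 -0.035 ]
```

View pics/wrist3.png

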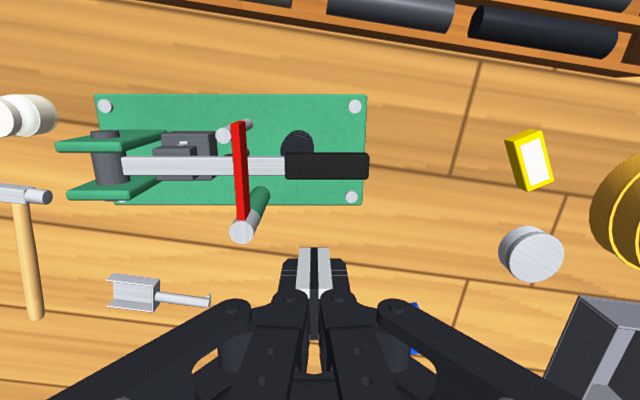

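The red bar runs from its pivot at (241,231) across the level handle to the peg at (238,125). It is square to the handle and touches the peg. Nothing else has moved.

```bash
python3 -c "
from workcell import ticket; print(ticket.hand_in())"
```

```text
the job is handed in; nothing more can be done
None
```

The handle is down on its stop and the keeper is home across it. I handed the job in at about 14.5 s of the 54 s allowed, with the arm clear of everything. No verdict came back.

- **Handle:** I pushed it down with shut fingertips on the grip. At the stop the push read about 29 N with no further movement. The wrist camera then measured the grip top level at 131 mm and the steel bar at 127 mm, and both were the same after the keeper was swung.
- **Keeper:** I swung it from about 1.42 rad with side pushes of about 4 N. At the stop I held about 15 N and it did not move. The final angle measured 3.134 rad from the bar's centroid and 3.142 rad from its edge line, which agree within the measuring error. In the picture the bar lies against the peg.
- **Other objects:** The core, scoop, tin, block, hammer and jar look unmoved in the wrist pictures. I judged this by eye, and the marker case was mostly hidden by the gripper. The arm went nowhere near them except for pressing the handle above the core.
- **Disagreement:** The first top and scene camera fits of the base plate differed by about 8 mm. My automatic plate fit from the wrist camera also failed because it picked up stray points. I fixed the splitter's pose from the peg and the keeper pivot instead.

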